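# Sort freshly turned pieces into the sample trays

## Task

Sort the five loose pale-wood turned pieces (two drawer knobs, two rings, one spindle) into the three black trays; the sample fixed on the grey ledge of each tray shows which kind belongs in it. Set every piece down on the floor of its tray, beside whatever is there already: knobs standing upright on their feet, rings lying flat, the spindle lying down. Leave the oil bottle and the dark wooden bowl standing where they are.

Things in the scene. Friction and masses are not known exactly. Their poses are not given: they have to be found in the camera images.
- knob_domed: Loose mushroom-shaped drawer knob of pale wood with a domed top, standing on its foot. 38 mm high; foot 30 mm in diameter, neck 18 mm, head 40 mm in diameter with an upright rim from 22 to 30 mm above the foot (the place to grip). About 30 g. Origin: centre of the underside of the foot; z up.
- knob_flat: Loose drawer knob of pale wood with a flat disc-shaped head, standing on its foot. 34 mm high; foot 30 mm in diameter, neck 18 mm, head 42 mm in diameter with an upright rim from 22 to 34 mm above the foot (the place to grip). About 32 g. Origin: centre of the underside of the foot; z up.
- ring_tall: Loose straight-sided napkin ring of pale wood, lying flat: outside diameter 46 mm, inside 34 mm, 28 mm high. About 25 g. Origin: its centre, 14 mm above what it lies on; z along its axis, up.
- ring_barrel: Loose barrel-shaped napkin ring of pale wood, lying flat: outside diameter 54 mm over the upright middle band (6 to 16 mm above what it lies on), 46 mm at the rims, wall 6 mm, 22 mm high. About 25 g. Origin: its centre, 11 mm above what it lies on; z along its axis, up.
- spindle: Loose short turned spindle of pale wood lying down: 100 mm long along its x, with 26 mm square blocks at both ends (32 to 50 mm from the middle) and a round 23 mm thick middle 50 mm long (the place to grip). About 40 g. Origin: its centre, 13 mm above what it lies on; x along its length.
- tray_knob: Fixed open black tray, 112 (x) x 152 mm (y), walls 14 mm high, 6 mm thick, floor 4 mm thick. Origin: centre of the open part's underside; z up, x away from the robot (within about 0.2 rad). Beyond its +x wall a 10 mm high grey ledge reaches x = 108 mm; fixed there at x = 83, y = 0 mm is its sample: a domed drawer knob standing up, its top 48 mm above the bench. Both knobs go in this tray.
- tray_ring: Fixed open black tray, 112 (x) x 152 mm (y), walls 14 mm high, 6 mm thick, floor 4 mm thick. Origin: centre of the open part's underside; z up, x away from the robot (within about 0.2 rad). Beyond its +x wall a 10 mm high grey ledge reaches x = 108 mm; fixed there at x = 83, y = 0 mm is its sample: a straight napkin ring lying flat, its top 38 mm above the bench. Both rings go in this tray.
- tray_spindle: Fixed open black tray, 112 (x) x 152 mm (y), walls 14 mm high, 6 mm thick, floor 4 mm thick. Origin: centre of the open part's underside; z up, x away from the robot (within about 0.2 rad). Beyond its +x wall a 10 mm high grey ledge reaches x = 108 mm; fixed there at x = 83, y = 0 mm is its sample: a spindle lying along the tray's y, its top 36 mm above the bench. The spindle goes in this tray.
- oil_bottle: Bystander: amber bottle with a black cap, 48 mm in diameter, 125 mm high, standing loose beyond the pieces. Origin: centre of its underside; z up. To be left standing where it is.
- bowl: Bystander: small turned bowl of darker wood, 100 mm in diameter, 45 mm high, standing loose beyond the pieces. Origin: centre of its underside; z up. To be left standing where it is.

How it is judged:
At the end, for the whole second after the job is handed in: Each piece rests on the floor of the tray with its kind's sample: centre within the inside (50 mm in x, 70 mm in y of the tray's origin), height within 5 mm of resting there, knobs upright, rings flat and spindle level within 0.2 rad, speed under 0.02 m/s (x of knob_domed in the frame of tray_knob between -0.05 and 0.05 m and y of knob_domed in the frame of tray_knob between -0.07 and 0.07 m and z of knob_domed in the frame of tray_knob between -0.001 and 0.009 m and linear speed of each of knob_domed, knob_flat, ring_tall, ring_barrel, spindle below 0.02 m/s and angle between each of knob_domed, knob_flat's own z axis and vertical below 0.2 rad and x of knob_flat in the frame of tray_knob between -0.05 and 0.05 m and y of knob_flat in the frame of tray_knob between -0.07 and 0.07 m and z of knob_flat in the frame of tray_knob between -0.001 and 0.009 m and x of ring_tall in the frame of tray_ring between -0.05 and 0.05 m and y of ring_tall in the frame of tray_ring between -0.07 and 0.07 m and z of ring_tall in the frame of tray_ring between 0.013 and 0.023 m and (angle between ring_tall's own z axis and vertical below 0.2 rad or angle between ring_tall's own z axis and vertical above 2.94 rad) and x of ring_barrel in the frame of tray_ring between -0.05 and 0.05 m and y of ring_barrel in the frame of tray_ring between -0.07 and 0.07 m and z of ring_barrel in the frame of tray_ring between 0.01 and 0.02 m and (angle between ring_barrel's own z axis and vertical below 0.2 rad or angle between ring_barrel's own z axis and vertical above 2.94 rad) and x of spindle in the frame of tray_spindle between -0.05 and 0.05 m and y of spindle in the frame of tray_spindle between -0.07 and 0.07 m and z of spindle in the frame of tray_spindle between 0.012 and 0.022 m and angle between spindle's own x axis and vertical between 1.37 and 1.77 rad); the robot touches nothing.
It fails at once if the oil bottle is shifted by more than 30 mm or tipped (distance of oil_bottle from where it was at the start of the episode above 0.03 m or angle between oil_bottle's own z axis and vertical above 0.3 rad).
It fails at once if the wooden bowl is shifted by more than 30 mm or tipped (distance of bowl from where it was at the start of the episode above 0.03 m or angle between bowl's own z axis and vertical above 0.3 rad).
It also fails if it takes over 112 s, if anything falls off the work surface, if the arm or the gripper's body presses on something with over 40 N, if the wrist force passes 120 N, or if a joint passes its speed limit or range.

## Robot

A 7-joint arm with a two-finger parallel gripper is mounted at the origin on the work surface. World frame = base frame: x ahead of the robot, y to its left, z up, the work surface at z = 0. Lengths are in m, angles in rad, forces in N, time in s.
With the tool pointing down it reaches from about 0.425 to 0.875 m from the base axis. Payload 4.7 kg.
Tool frame: the origin (TCP) lies at the very end of the fingers, on their centre line; the grasp point (between the pads) lies 19 mm behind it; z points along the fingers, y is the direction in which the jaws open and shut (so a half turn about z gives the same grasp; the last joint's range is limited). The gripper opens to 87 mm and grips with 3 to 60 N. Pads are 19 mm wide; open, the fingers measure 117 mm over their backs; the gripper's body (75 mm by 190 mm) begins 51 mm behind the grasp point.
Start: joints at [0.014, 0.321, -0.07, 1.45, 0.023, 1.371, -0.057], TCP at [0.65, -0, 0.223] pointing down, gripper open.
Joint ranges: [-2.86, 2.86], [-0.3, 2.09], [-1.38, 1.24], [0.06, 2.45], [-1.56, 4.7], [0.09, 2.05], [-2.69, 2.69]. Speed limits (rad/s): [2.57, 2.57, 3.14, 3.14, 3.14, 3.14, 3.14].

## Interface

Orientations are given as a rotation vector (axis times angle).
In Python, from bench import get_state, get_image, close_job gives the robot as it stands.
- The arm moves only by the tool send_rows, never from a script. Its argument "steps" is a list of rows, each an object with "claw": the finger opening in m, from 0 to 0.087; "offset": the shift along the tool's x, y, z in m, a list of three; "turn": the turn about the tool's z in rad. In form: [{"claw": claw, "offset": [tx, ty, tz], "turn": turn}, ...]. A call has 1 to 12 rows; each row is the pose to reach, as a shift and turn from the pose measured when the call began, along the tool's axes at that moment; what a row does not reach only later rows make up. A row lasts 1/8 s, in which the tool goes at most 62.5 mm and 10.7 degrees, less where a joint would pass 70% of its speed; a pose out of reach is approached as far as the arm can. A call with a gripper value outside its range is refused whole. The fingers move at their own pace and stop on an object; "squeeze" is the grip in N (left out, the last holds). Time passes only in rows, so rows that repeat a pose let the fingers close. It gives the time, the measured TCP pose, the force and the opening at its end, in the units of the state.
- get_state(): the state, without advancing time (a new reading comes with each control period).
- get_image(name): name is "scene" or "side" or "wrist"; returns a dict with "pixels" (384x512x3 uint8, blue, green, red), "fx", "fy", "cx", "cy" (pixels), "R" (3x3) and "t" (3): a world point X has camera coordinates R X + t. Camera axes: x right, y down, z forward; pixel columns grow to the right and rows downward; lengths in m; the calibration is good to about 2 mm. A picture is of the moment at which its call begins. There is no depth.
- close_job(): hands the job in, once; it reports no verdict.
The state is a dict: "time": time; "joint_positions": joint angles; "qd": joint speeds; "joint_torque": joint torques, N m; "position": TCP position; "tool_rot": TCP orientation; "ft_force": force on the tool from outside, world axes, zero at the start; "torque": the same for the moment, N m; "grip_width": opening from 0.0 (shut) to 1.0 (fully open).
Only numpy, scipy, OpenCV 4.12 (cv2) and the standard library are available. Lean on these libraries where they do the work, as an engineer would, in place of code of your own. Each camera call takes 0.05 s, during which the arm holds its last target. There are 200 camera calls.

## Working session

There is one attempt and no reset: what is moved stays moved. The work goes in short steps, Python scripts to look and compute and a tool call to move; the robot and the scene stay as the last step left them, time stands still between calls to the robot, and variables do not carry over. Pictures are saved under pics/ and viewed, about 12 in all and at most 16, crops included, and the job is handed in when it is done.

Besides the shell and the picture viewer there is one more tool, called after "Emit:" in YAML: its name, and indented under it one key for each argument. send_rows: Moves the arm, as the interface text tells. Its arguments: {"type":"object","properties":{"steps":{"type":"array","items":{"type":"object","properties":{"claw":{"type":"number"},"offset":{"type":"array","items":{"type":"number"}},"turn":{"type":"number"}}}},"squeeze":{"type":"number"}},"required":["steps"]}

```bash
mkdir -p pics
cat > h.py <<'E'
import cv2, numpy as np
from bench import get_state, get_image
from scipy.spatial.transform import Rotation as Ro
def snap(cam, f):
    im=get_image(cam); cv2.imwrite(f'pics/{f}.png', im['pixels'])
    np.savez(f'pics/{f}.npz', **{k:np.array(v) for k,v in im.items()}); return im
def load(f): return dict(np.load(f'pics/{f}.npz'))
def ray(im,u,v,z):
    R=np.array(im['R']);t=np.array(im['t']); c=-R.T@t
    d=R.T@np.array([(u-im['cx'])/im['fx'],(v-im['cy'])/im['fy'],1]); return c+d*(z-c[2])/d[2]
def proj(im,X):
    p=np.array(im['R'])@np.array(X,float)+im['t']; return im['fx']*p[0]/p[2]+im['cx'], im['fy']*p[1]/p[2]+im['cy']
E
python3 - <<'E'
from h import *
for c in ['scene','side','wrist']:
    im=snap(c,c+'0'); R=np.array(im['R']); print(c,(-R.T@im['t']).round(3),R.round(2).tolist(),im['fx'])
s=get_state(); print(s)
a=cv2.imread('pics/scene0.png')
E
```

```text
scene [1.167 0.092 0.811] [[-0.11, 0.99, -0.01], [0.78, 0.08, -0.63], [-0.62, -0.08, -0.78]] 419.26926000381354
side [ 0.387 -0.71   0.74 ] [[0.96, -0.27, -0.01], [-0.19, -0.65, -0.73], [0.19, 0.71, -0.68]] 412.08411619451715
wrist [0.651 0.069 0.383] [[1.0, -0.0, -0.0], [-0.0, -0.97, 0.25], [-0.0, -0.25, -0.97]] 291.45838084643816
{'time': 0.15, 'joint_positions': array([ 0.01409426,  0.32162664, -0.07006819,  1.4514101 ,  0.02258669,
        1.37082133, -0.05692992]), 'qd': array([ 0.00124745, -0.00263925, -0.00163724, -0.00216861,  0.00114342,
        0.0018362 , -0.00027282]), 'joint_torque': array([ 2.16972071e-04, -4.91794288e+01, -4.04079035e-01, -3.12878716e+01,
       -6.39387709e-02,  4.04033612e-02,  9.90178205e-05]), 'position': array([ 6.49566477e-01, -4.89492287e-05,  2.21721883e-01]), 'tool_rot': array([-2.22076291e+00, -2.22072329e+00,  1.73012196e-03]), 'ft_force': array([ 0.15427078,  0.41898194, -0.32588071]), 'torque': array([0.03614148, 0.00048163, 0.0219062 ]), 'grip_width': 0.9983273440219556}
```

View pics/scene0.png

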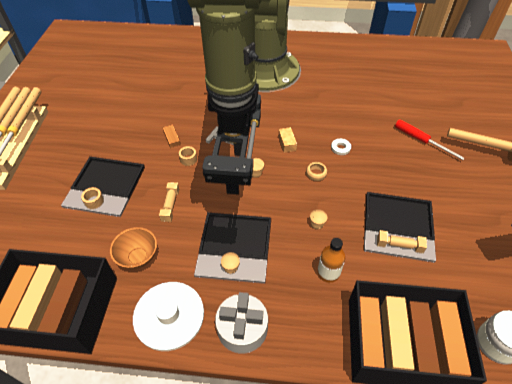

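View pics/side0.png

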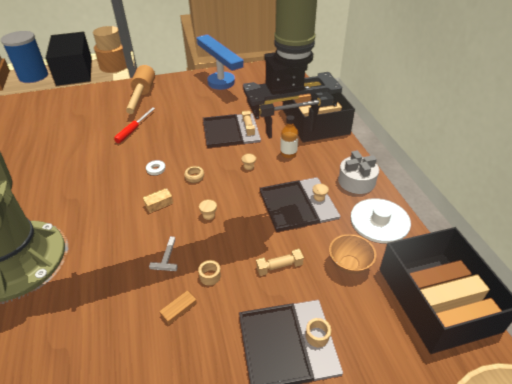

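The scene view shows the ring tray on the left at (103,187), the knob tray at (236,245) and the spindle tray at (400,225). The pieces are a ring (187,155), a ring (316,171), knobs (258,167) and (318,218), and the spindle (170,200). Next I'll enlarge both views.

Run:
```python
from h import *
a=cv2.imread('pics/scene0.png'); c=cv2.resize(a[130:290,55:445],None,fx=2,fy=2,interpolation=cv2.INTER_CUBIC); cv2.imwrite('pics/sc.png',c)
a=cv2.imread('pics/side0.png'); c=cv2.resize(a[100:384,130:400],None,fx=2.1,fy=2.1,interpolation=cv2.INTER_CUBIC); cv2.imwrite('pics/si.png',c)
for f in ['scene0','side0']:
    a=cv2.imread(f'pics/{f}.png'); h=cv2.cvtColor(a,cv2.COLOR_BGR2HSV)
    m=cv2.inRange(h,(12,60,120),(28,190,255)); m=cv2.morphologyEx(m,cv2.MORPH_CLOSE,np.ones((3,3)))
    n,l,s,ce=cv2.connectedComponentsWithStats(m)
    print(f,[(s[i][:5].tolist(),ce[i].round(1).tolist()) for i in range(1,n) if s[i][4]>90])
```

```text
scene0 [([289, 0, 87, 10, 721], [334.6, 3.7]), ([405, 0, 49, 40, 1139], [431.0, 18.8]), ([479, 0, 33, 41, 648], [496.6, 19.4]), ([207, 12, 33, 6, 145], [223.8, 14.2]), ([108, 23, 35, 31, 184], [123.6, 38.8]), ([0, 28, 11, 35, 223], [4.0, 45.2]), ([52, 33, 40, 13, 115], [72.0, 38.7]), ([74, 45, 26, 16, 103], [85.0, 51.3]), ([253, 52, 48, 55, 661], [278.1, 78.9]), ([99, 56, 17, 17, 93], [105.9, 63.4]), ([0, 79, 51, 115, 2925], [19.9, 122.8]), ([207, 81, 45, 11, 104], [230.7, 88.1]), ([125, 83, 18, 19, 122], [133.3, 92.5]), ([398, 111, 46, 33, 159], [422.5, 127.8]), ([118, 119, 79, 53, 837], [171.6, 143.4]), ([270, 120, 35, 33, 404], [288.2, 138.2]), ([449, 124, 63, 26, 693], [479.7, 138.6]), ([410, 143, 24, 19, 101], [424.1, 150.9]), ([383, 148, 23, 22, 155], [391.1, 161.1]), ([252, 155, 13, 23, 214], [257.6, 166.6]), ([298, 161, 30, 22, 368], [315.9, 170.0]), ([432, 166, 25, 13, 104], [443.4, 174.0]), ([151, 175, 36, 51, 591], [169.1, 201.3]), ([451, 174, 25, 22, 111], [461.9, 186.9]), ([477, 180, 24, 16, 93], [490.6, 186.8]), ([81, 187, 23, 23, 383], [91.7, 197.7]), ([12, 189, 18, 20
[... 398 characters left out ...]
3.1]), ([116, 273, 37, 29, 210], [129.0, 283.6]), ([474, 288, 38, 17, 131], [489.9, 292.2]), ([360, 296, 25, 72, 1391], [371.3, 332.2]), ([386, 296, 29, 75, 1522], [399.3, 333.3]), ([437, 301, 34, 75, 1533], [453.3, 338.6]), ([411, 302, 21, 19, 225], [421.5, 311.2]), ([292, 312, 22, 22, 124], [302.1, 320.7]), ([37, 320, 21, 12, 134], [47.7, 326.7]), ([311, 336, 32, 17, 136], [327.5, 344.6]), ([111, 343, 33, 18, 101], [123.8, 350.8]), ([153, 344, 38, 15, 99], [173.8, 352.1]), ([418, 359, 22, 14, 197], [428.9, 366.5])]
side0 [([0, 0, 512, 384, 97590], [194.1, 225.6]), ([265, 94, 46, 13, 246], [290.2, 99.7]), ([318, 102, 24, 12, 148], [329.6, 108.4]), ([410, 261, 91, 66, 3498], [454.7, 293.1])]
```

View pics/sc.png

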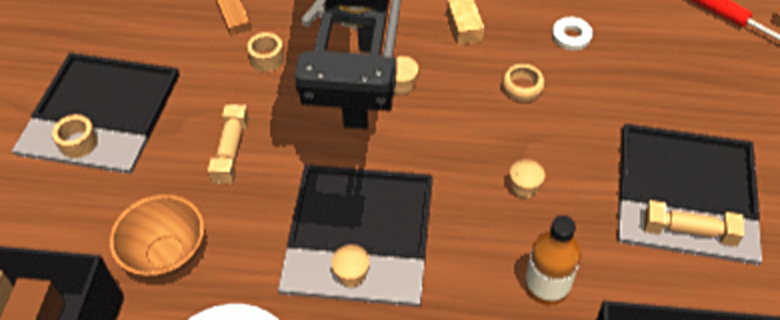

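View pics/si.png

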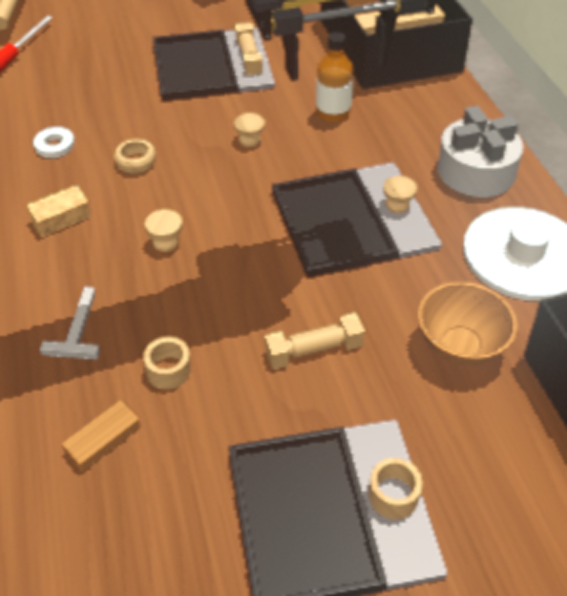

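Run:
```python
from h import *
from scipy.optimize import least_squares
S=load('scene0');D=load('side0')
sc=lambda u,v:(u/2+55-.25,v/2+130-.25); sd=lambda u,v:(u/2.1+130-.26,v/2.1+100-.26)
def tri(n,z,a,b):
    p=ray(S,*sc(*a),z)[:2]; q=ray(D,*sd(*b),z)[:2]; print(n,p.round(4),q.round(4),'mean',((p+q)/2).round(4))
    return (p+q)/2
tri('ring_tall',.028,(266,45),(167,354)); tri('ring_barrel',.022,(524,78),(134,153))
tri('flat',.034,(405,68),(164,222)); tri('domed',.028,(527,175),(249,125))
a=tri('spA',.018,(235,113),(279,350)); b=tri('spB',.018,(222,169),(351,330)); d=b-a; print('spindle',(a+b)/2,np.linalg.norm(d),np.degrees(np.arctan2(d[1],d[0])))
tri('bottlecap',.125,(563,226),(337,42)); tri('bowl',.045,(158,228),(466,318))
C=np.array([[-.056,-.076,.014],[-.056,.076,.014],[.108,.076,.01],[.108,-.076,.01]])
T={'ring':([(69,54),(179,68),(131,170),(13,150)],[None,(230,446),(398,421),(443,577)]),
'knob':([(305,167),(433,175),(421,303),(280,291)],[(308,271),(273,184),(396,163),(440,242)]),
'spin':([(623,125),(754,142),(762,261),(618,243)],[(163,98),(153,36),(258,23),(273,87)])}
for k,(A,B) in T.items():
    def f(p):
        c,s=np.cos(p[2]),np.sin(p[2]); r=[]
        for i in range(4):
            X=[p[0]+c*C[i,0]-s*C[i,1],p[1]+s*C[i,0]+c*C[i,1],C[i,2]]
            r+=list(np.subtract(proj(S,X),sc(*A[i])))
            if B[i]: r+=list(np.subtract(proj(D,X),sd(*B[i])))
        return np.array(r)
    s=least_squares(f,[.7,0,0]); print(k,s.x.round(4),s.fun.round(1))
print(Ro.from_rotvec(get_state()['tool_rot']).as_matrix().round(3))
```

```text
ring_tall [ 0.423  -0.1649] [ 0.4214 -0.1681] mean [ 0.4222 -0.1665]
ring_barrel [0.4437 0.1701] [0.4389 0.1623] mean [0.4413 0.1662]
flat [0.4519 0.0199] [0.4522 0.014 ] mean [0.452 0.017]
domed [0.5984 0.1743] [0.5942 0.1695] mean [0.5963 0.1719]
spA [ 0.5321 -0.1828] [ 0.5336 -0.1872] mean [ 0.5329 -0.185 ]
spB [ 0.6172 -0.1788] [ 0.6133 -0.1831] mean [ 0.6152 -0.181 ]
spindle [ 0.57404079 -0.1829927 ] 0.08247518897996338 2.783081511832449
bottlecap [0.7256 0.1987] [0.7179 0.1845] mean [0.7218 0.1916]
bowl [ 0.7192 -0.2199] [ 0.7225 -0.2206] mean [ 0.7209 -0.2202]
ring [ 0.5071 -0.3569 -0.1024] [ 0.5 -1.9 -0.4 -0.6 -0.6 -1.2 -1.3 -0.6 -0.4 -0.7 -1.1 -0.7  1.8 -1. ]
knob [ 0.6537 -0.009   0.002 ] [-0.4 -1.5  0.4 -1.1 -0.  -0.5 -0.3 -0.9  0.   0.1 -0.7 -1.2 -0.9 -0.3
  1.4 -0. ]
spin [ 0.5618  0.3619 -0.0844] [-0.2 -0.8  0.1 -2.2 -0.9 -0.4  0.3 -0.  -0.   0.4  0.2  1.7  0.3 -1.7
  1.9 -2.4]
[[ 0.     1.    -0.001]
 [ 1.    -0.    -0.   ]
 [-0.    -0.001 -1.   ]]
```

Both views agree to within about 5 mm and the tray fits have small residuals. I'll go to the flat knob first and check it from above.

```bash
cat >> h.py <<'E'
def go(*targets):
    """targets: (x,y,z,alpha_deg) world; alpha=direction of the jaws. Prints tool offsets/turn from now."""
    s=get_state(); R=Ro.from_rotvec(s['tool_rot']).as_matrix(); al=np.arctan2(R[1,1],R[0,1])
    print('t',round(s['time'],2),'pos',s['position'].round(4),'alpha',np.degrees(al).round(1),'tilt',np.degrees(np.arccos(-R[2,2])).round(2),'grip mm',round(s['grip_width']*87,1),'F',s['ft_force'].round(1),'q7',round(s['joint_positions'][6],2))
    for x,y,z,a in targets:
        print('  ->',(R.T@(np.array([x,y,z])-s['position'])).round(4).tolist(),'turn',round(float(-(np.radians(a)-al)),3))
E
echo
```

Emit:
send_rows:
  steps:
    - {"claw": 0.087,"offset": [0.017,-0.198,0.08],"turn": 0}
    - {"claw": 0.087,"offset": [0.017,-0.198,0.08],"turn": 0}
    - {"claw": 0.087,"offset": [0.017,-0.198,0.08],"turn": 0}
    - {"claw": 0.087,"offset": [0.017,-0.198,0.08],"turn": 0}
    - {"claw": 0.087,"offset": [0.017,-0.198,0.08],"turn": 0}
    - {"claw": 0.087,"offset": [0.017,-0.198,0.08],"turn": 0}
  squeeze: 15

```text
time: 0.9
position: [0.4529, 0.0169, 0.1428]
tool_rot: [2.221, 2.221, 0.001]
ft_force: [-0.6, -0.1, 0.2]
grip_width: 0.999
```

Run:
```python
from h import *
im=snap('wrist','w1'); go((.452,.017,.009,0))
print(proj(im,[.452,.017,.034]), proj(im,[.4413,.1662,.022]))
```

```text
t 0.95 pos [0.4532 0.0169 0.1428] alpha -0.0 tilt 0.04 grip mm 87.0 F [ 0.1  1.2 -0.2] q7 -0.09
  -> [0.0001, -0.0012, 0.1338] turn -0.0
(np.float64(251.60159594796318), np.float64(190.55629586762024)) (np.float64(238.72286443002173), np.float64(20.493559550558786))
```

View pics/w1.png

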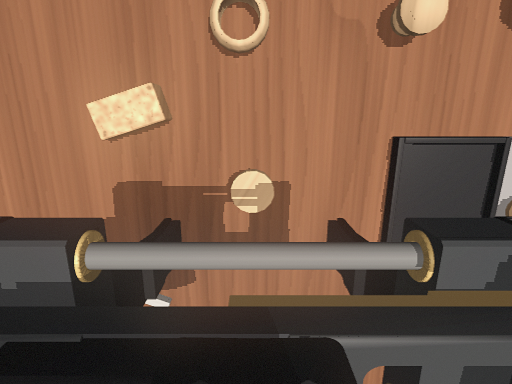

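The knob's top is at (252,192) against a predicted (252,191), and the barrel ring is at (239,22) against (239,20). The estimates hold, so I'll grip.

Emit:
send_rows:
  steps:
    - {"claw": 0.087,"offset": [0,-0.001,0.05],"turn": 0}
    - {"claw": 0.087,"offset": [0,-0.001,0.09],"turn": 0}
    - {"claw": 0.087,"offset": [0,-0.001,0.12],"turn": 0}
    - {"claw": 0.087,"offset": [0,-0.001,0.134],"turn": 0}
    - {"claw": 0.087,"offset": [0,-0.001,0.134],"turn": 0}
    - {"claw": 0.03,"offset": [0,-0.001,0.134],"turn": 0}
    - {"claw": 0.03,"offset": [0,-0.001,0.134],"turn": 0}
    - {"claw": 0.03,"offset": [0,-0.001,0.134],"turn": 0}
    - {"claw": 0.03,"offset": [0,-0.001,0.134],"turn": 0}
    - {"claw": 0.03,"offset": [0,-0.001,0.134],"turn": 0}
    - {"claw": 0.03,"offset": [0,-0.001,0.134],"turn": 0}

```text
time: 2.33
position: [0.4522, 0.0169, 0.0089]
tool_rot: [2.221, 2.221, 0.001]
ft_force: [-1.2, 0.0, 1.6]
grip_width: 0.472
```

Run:
```python
from h import *
go((.452,.017,.08,0),(.6537,-.044,.08,0))
```

```text
t 2.33 pos [0.4522 0.0169 0.0089] alpha -0.0 tilt 0.03 grip mm 41.1 F [-1.2  0.   1.6] q7 -0.11
  -> [0.0001, -0.0002, -0.0711] turn -0.0
  -> [-0.0609, 0.2015, -0.071] turn -0.0
```

Emit:
send_rows:
  steps:
    - {"claw": 0.03,"offset": [0,0,-0.06],"turn": 0}
    - {"claw": 0.03,"offset": [-0.02,0.06,-0.075],"turn": 0}
    - {"claw": 0.03,"offset": [-0.061,0.201,-0.075],"turn": 0}
    - {"claw": 0.03,"offset": [-0.061,0.201,-0.075],"turn": 0}
    - {"claw": 0.03,"offset": [-0.061,0.201,-0.075],"turn": 0}
    - {"claw": 0.03,"offset": [-0.061,0.201,-0.075],"turn": 0}
    - {"claw": 0.03,"offset": [-0.061,0.201,-0.04],"turn": 0}
    - {"claw": 0.03,"offset": [-0.061,0.201,-0.02],"turn": 0}
    - {"claw": 0.03,"offset": [-0.061,0.201,-0.01],"turn": 0}
    - {"claw": 0.03,"offset": [-0.061,0.201,-0.0045],"turn": 0}
    - {"claw": 0.03,"offset": [-0.061,0.201,-0.0045],"turn": 0}

```text
time: 3.7
position: [0.6535, -0.0441, 0.014]
tool_rot: [2.221, 2.221, 0.002]
ft_force: [0.3, 0.1, 0.5]
grip_width: 0.473
```

Run:
```python
from h import *
go((.6537,-.044,.1,0)); snap('scene','s2');snap('side','d2')
a=cv2.imread('pics/scene0.png')
A=cv2.resize(cv2.imread('pics/scene0.png')[0:1],None,fx=1,fy=1)
x=cv2.resize(cv2.imread('pics/s2.png')[150:300,150:330],(400,333)); y=cv2.resize(cv2.imread('pics/d2.png')[120:270,220:400],(400,333))
cv2.imwrite('pics/c2.png',np.hstack([x,y]))
```

```text
t 3.7 pos [ 0.6535 -0.0441  0.014 ] alpha -0.0 tilt 0.08 grip mm 41.2 F [0.3 0.1 0.5] q7 0.01
  -> [0.0001, 0.0003, -0.086] turn -0.0
```

View pics/c2.png

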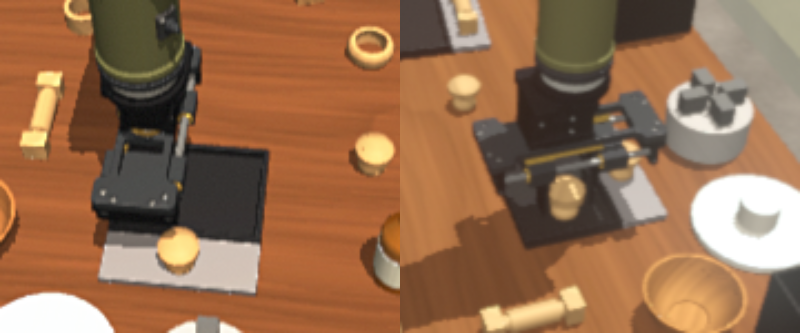

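The two views show the flat knob inside the tray on its left half, at about (165,180) of the scene crop. Release it, then go to the domed knob.

Emit:
send_rows:
  steps:
    - {"claw": 0.058,"offset": [0,0,0],"turn": 0}
    - {"claw": 0.058,"offset": [0,0,0],"turn": 0}
    - {"claw": 0.058,"offset": [0,0,-0.03],"turn": 0}
    - {"claw": 0.058,"offset": [0,0,-0.09],"turn": 0}
    - {"claw": 0.087,"offset": [0.07,-0.02,-0.09],"turn": -0.18}
    - {"claw": 0.087,"offset": [0.14,-0.04,-0.09],"turn": -0.36}
    - {"claw": 0.087,"offset": [0.216,-0.057,-0.09],"turn": -0.54}
    - {"claw": 0.087,"offset": [0.216,-0.057,-0.09],"turn": -0.72}
    - {"claw": 0.087,"offset": [0.216,-0.057,-0.09],"turn": -0.9}
    - {"claw": 0.087,"offset": [0.216,-0.057,-0.09],"turn": -1.08}
    - {"claw": 0.087,"offset": [0.216,-0.057,-0.09],"turn": -1.26}
    - {"claw": 0.087,"offset": [0.216,-0.057,-0.09],"turn": -1.57}

```text
time: 5.3
position: [0.5968, 0.1718, 0.1046]
tool_rot: [0.184, 3.134, 0.0]
ft_force: [-0.4, -0.2, -0.6]
grip_width: 1.0
```

Emit:
send_rows:
  steps:
    - {"claw": 0.087,"offset": [0,0,0],"turn": -0.14}
    - {"claw": 0.087,"offset": [0,0,0],"turn": -0.14}

```text
time: 5.55
position: [0.5969, 0.1717, 0.1048]
tool_rot: [-0.032, 3.139, 0.0]
ft_force: [0.9, -0.1, 0.6]
grip_width: 1.001
```

Run:
```python
from h import *
go((.5963,.1719,.007,90)); im=snap('wrist','w3'); 
print(proj(im,[.5963,.1719,.03]))
x=cv2.resize(im['pixels'],None,fx=.78,fy=.78); s=get_image('scene')['pixels']; cv2.imwrite('pics/c3.png',np.hstack([x,cv2.resize(s[150:300,150:380],(399,x.shape[0]))]))
```

```text
t 5.55 pos [0.5969 0.1717 0.1048] alpha 91.2 tilt 0.15 grip mm 87.1 F [ 0.9 -0.1  0.6] q7 1.16
  -> [0.0009, 0.0002, 0.0978] turn 0.021
(np.float64(254.1247320034541), np.float64(198.23276934596637))
```

View pics/c3.png

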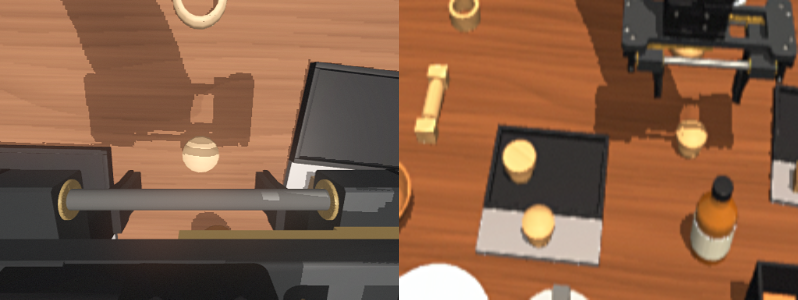

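The flat knob stands upright in the tray. The domed knob is at wrist pixel (258,199) against a predicted (254,198), about 3 mm off along the jaws, so I'll correct for that and grip.

Emit:
send_rows:
  steps:
    - {"claw": 0.087,"offset": [0.001,0.003,0.05],"turn": 0}
    - {"claw": 0.087,"offset": [0.001,0.003,0.085],"turn": 0}
    - {"claw": 0.087,"offset": [0.001,0.003,0.098],"turn": 0}
    - {"claw": 0.087,"offset": [0.001,0.003,0.098],"turn": 0}
    - {"claw": 0.028,"offset": [0.001,0.003,0.098],"turn": 0}
    - {"claw": 0.028,"offset": [0.001,0.003,0.098],"turn": 0}
    - {"claw": 0.028,"offset": [0.001,0.003,0.098],"turn": 0}
    - {"claw": 0.028,"offset": [0.001,0.003,0.098],"turn": 0}
    - {"claw": 0.028,"offset": [0.001,0.003,0.098],"turn": 0}
    - {"claw": 0.028,"offset": [0.001,0.003,0.098],"turn": 0}
    - {"claw": 0.028,"offset": [0.001,0.003,0.04],"turn": 0}
    - {"claw": 0.028,"offset": [0.001,0.003,0.02],"turn": 0}

```text
time: 7.15
position: [0.5978, 0.1756, 0.0882]
tool_rot: [-0.031, 3.134, 0.002]
ft_force: [-0.5, 0.7, -0.1]
grip_width: 0.448
```

Run:
```python
from h import *
go((.6537,.028,.075,0),(.6537,.028,.0118,0))
```

```text
t 7.15 pos [0.5978 0.1756 0.0882] alpha 91.1 tilt 0.44 grip mm 39.0 F [-0.5  0.7 -0.1] q7 1.15
  -> [-0.0529, -0.1487, 0.0133] turn 1.591
  -> [-0.0524, -0.1487, 0.0765] turn 1.591
```

Emit:
send_rows:
  steps:
    - {"claw": 0.028,"offset": [-0.01,-0.04,0],"turn": 0.18}
    - {"claw": 0.028,"offset": [-0.03,-0.09,0],"turn": 0.36}
    - {"claw": 0.028,"offset": [-0.053,-0.149,0],"turn": 0.54}
    - {"claw": 0.028,"offset": [-0.053,-0.149,0],"turn": 0.72}
    - {"claw": 0.028,"offset": [-0.053,-0.149,0],"turn": 0.9}
    - {"claw": 0.028,"offset": [-0.053,-0.149,0],"turn": 1.08}
    - {"claw": 0.028,"offset": [-0.053,-0.149,0],"turn": 1.26}
    - {"claw": 0.028,"offset": [-0.053,-0.149,0.01],"turn": 1.44}
    - {"claw": 0.028,"offset": [-0.053,-0.149,0.02],"turn": 1.59}
    - {"claw": 0.028,"offset": [-0.053,-0.149,0.04],"turn": 1.59}
    - {"claw": 0.028,"offset": [-0.053,-0.149,0.06],"turn": 1.59}
    - {"claw": 0.028,"offset": [-0.053,-0.149,0.07],"turn": 1.59}

```text
time: 8.65
position: [0.6528, 0.0277, 0.0158]
tool_rot: [2.218, 2.222, 0.006]
ft_force: [-0.2, -0.1, -0.1]
grip_width: 0.45
```

Run:
```python
from h import *
go((.6537,.028,.0118,0)); 
x=cv2.resize(get_image('scene')['pixels'][150:300,150:330],(400,333)); y=cv2.resize(get_image('side')['pixels'][120:270,220:400],(400,333))
cv2.imwrite('pics/c4.png',np.hstack([x,y]))
```

```text
t 8.65 pos [0.6528 0.0277 0.0158] alpha 0.1 tilt 0.25 grip mm 39.2 F [-0.2 -0.1 -0.1] q7 -0.1
  -> [0.0003, 0.0009, 0.004] turn 0.002
```

View pics/c4.png

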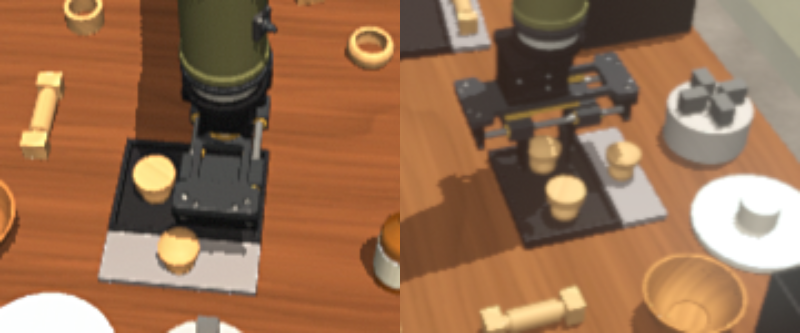

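Both knobs are in the tray with clear space between them. I'll lower the last 4 mm, release, and go to the spindle.

Emit:
send_rows:
  steps:
    - {"claw": 0.028,"offset": [0,0.001,0.0035],"turn": 0}
    - {"claw": 0.028,"offset": [0,0.001,0.0035],"turn": 0}
    - {"claw": 0.055,"offset": [0,0.001,0.0035],"turn": 0}
    - {"claw": 0.055,"offset": [0,0.001,0.0035],"turn": 0}
    - {"claw": 0.055,"offset": [0,0.001,-0.03],"turn": 0}
    - {"claw": 0.055,"offset": [0,0.001,-0.09],"turn": 0}
    - {"claw": 0.087,"offset": [-0.07,-0.02,-0.09],"turn": 0.18}
    - {"claw": 0.087,"offset": [-0.14,-0.04,-0.09],"turn": 0.36}
    - {"claw": 0.087,"offset": [-0.211,-0.079,-0.09],"turn": 0.54}
    - {"claw": 0.087,"offset": [-0.211,-0.079,-0.09],"turn": 0.72}
    - {"claw": 0.087,"offset": [-0.211,-0.079,-0.09],"turn": 0.9}
    - {"claw": 0.087,"offset": [-0.211,-0.079,-0.09],"turn": 1.08}

```text
time: 10.25
position: [0.5736, -0.1845, 0.1061]
tool_rot: [-3.05, -0.754, -0.008]
ft_force: [0.4, -0.2, -0.6]
grip_width: 0.995
```

Emit:
send_rows:
  steps:
    - {"claw": 0.087,"offset": [0,0,0],"turn": 0.18}
    - {"claw": 0.087,"offset": [0,0,0],"turn": 0.36}
    - {"claw": 0.087,"offset": [0,0,0],"turn": 0.44}
    - {"claw": 0.087,"offset": [0,0,0],"turn": 0.44}

```text
time: 10.75
position: [0.5737, -0.1844, 0.1064]
tool_rot: [-3.14, -0.072, -0.009]
ft_force: [0.1, -0.7, 0.3]
grip_width: 0.998
```

Run:
```python
from h import *
go((.574,-.183,.004,-87.2)); im=snap('wrist','w5'); 
print(proj(im,[.574,-.183,.024]),proj(im,[.533,-.185,.026]),proj(im,[.6152,-.181,.026]))
x=cv2.resize(im['pixels'],None,fx=.78,fy=.78); s=get_image('scene')['pixels']; cv2.imwrite('pics/c5.png',np.hstack([x,cv2.resize(s[150:300,150:380],(399,x.shape[0]))]))
```

```text
t 10.75 pos [ 0.5737 -0.1844  0.1064] alpha -87.4 tilt 0.33 grip mm 86.8 F [ 0.1 -0.7  0.3] q7 -1.19
  -> [-0.0002, -0.0013, 0.1025] turn -0.003
(np.float64(252.3880585704696), np.float64(199.544645359208)) (np.float64(252.64706965863678), np.float64(244.1556040835286)) (np.float64(252.09197985257202), np.float64(152.2639076843093))
```

View pics/c5.png

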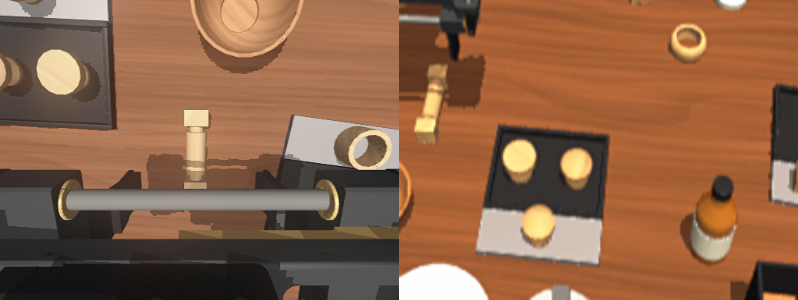

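Both knobs stand in their tray. The spindle's far block is at wrist pixel (251,150) against a predicted (252,152), in line with the jaws. Grip it.

Emit:
send_rows:
  steps:
    - {"claw": 0.087,"offset": [0,0,0.05],"turn": 0}
    - {"claw": 0.087,"offset": [0,0,0.085],"turn": 0}
    - {"claw": 0.087,"offset": [0,0,0.102],"turn": 0}
    - {"claw": 0.087,"offset": [0,0,0.102],"turn": 0}
    - {"claw": 0.01,"offset": [0,0,0.102],"turn": 0}
    - {"claw": 0.01,"offset": [0,0,0.102],"turn": 0}
    - {"claw": 0.01,"offset": [0,0,0.102],"turn": 0}
    - {"claw": 0.01,"offset": [0,0,0.102],"turn": 0}
    - {"claw": 0.01,"offset": [0,0,0.102],"turn": 0}
    - {"claw": 0.01,"offset": [0,0,0.102],"turn": 0}
    - {"claw": 0.01,"offset": [0,0,0.102],"turn": 0}

```text
time: 12.22
position: [0.5742, -0.1842, 0.0043]
tool_rot: [-3.139, -0.073, -0.008]
ft_force: [-0.4, -0.2, -0.3]
grip_width: 0.29
```

Run:
```python
from h import *
go((.574,-.183,.1,-87),(.5618,.3619,.1,-4.8),(.5618,.3619,.0085,-4.8))
```

```text
t 12.22 pos [ 0.5742 -0.1842  0.0043] alpha -87.4 tilt 0.31 grip mm 25.3 F [-0.4 -0.2 -0.3] q7 -1.16
  -> [0.0004, -0.0013, -0.0957] turn -0.006
  -> [0.0133, -0.5462, -0.0949] turn -1.441
  -> [0.0129, -0.5461, -0.0034] turn -1.441
```

Emit:
send_rows:
  steps:
    - {"claw": 0.01,"offset": [0,0,0],"turn": 0}
    - {"claw": 0.01,"offset": [0,0,0],"turn": 0}
    - {"claw": 0.01,"offset": [0,0,-0.04],"turn": 0}
    - {"claw": 0.01,"offset": [0,0,-0.095],"turn": 0}
    - {"claw": 0.01,"offset": [0,0,-0.095],"turn": 0}

```text
time: 12.85
position: [0.5773, -0.1856, 0.1045]
tool_rot: [3.14, 0.072, 0.023]
ft_force: [-0.0, 0.6, -0.8]
grip_width: 0.261
```

Run:
```python
from h import *
go((.5618,.3619,.1,-4.8)); im=snap('wrist','w6'); d=snap('side','d6')
x=cv2.resize(im['pixels'],None,fx=.78,fy=.78); s=d['pixels']; cv2.imwrite('pics/c6.png',np.hstack([x,cv2.resize(s[140:290,200:400],(399,x.shape[0]))]))
```

```text
t 12.85 pos [ 0.5773 -0.1856  0.1045] alpha -87.4 tilt 0.85 grip mm 22.7 F [-0.   0.6 -0.8] q7 -1.19
  -> [0.0096, -0.5476, 0.0039] turn -1.441
```

View pics/c6.png

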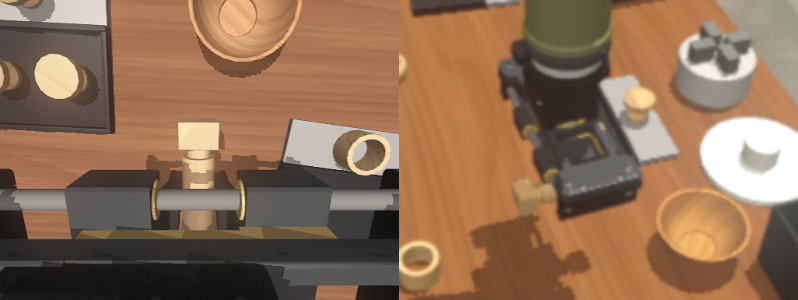

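The spindle is held at 22.7 mm and looks level. Carry it to its tray.

Emit:
send_rows:
  steps:
    - {"claw": 0.01,"offset": [0.001,-0.05,0],"turn": -0.15}
    - {"claw": 0.01,"offset": [0.003,-0.1,0],"turn": -0.3}
    - {"claw": 0.01,"offset": [0.004,-0.16,0],"turn": -0.45}
    - {"claw": 0.01,"offset": [0.005,-0.22,0],"turn": -0.6}
    - {"claw": 0.01,"offset": [0.006,-0.28,0],"turn": -0.75}
    - {"claw": 0.01,"offset": [0.007,-0.34,0],"turn": -0.9}
    - {"claw": 0.01,"offset": [0.008,-0.4,0],"turn": -1.05}
    - {"claw": 0.01,"offset": [0.009,-0.46,0],"turn": -1.2}
    - {"claw": 0.01,"offset": [0.01,-0.51,0],"turn": -1.35}
    - {"claw": 0.01,"offset": [0.01,-0.548,0],"turn": -1.44}
    - {"claw": 0.01,"offset": [0.01,-0.548,0],"turn": -1.44}
    - {"claw": 0.01,"offset": [0.01,-0.548,0],"turn": -1.44}
  squeeze: 20

```text
time: 14.45
position: [0.5578, 0.362, 0.0982]
tool_rot: [2.312, 2.122, 0.003]
ft_force: [0.5, -1.0, -1.1]
grip_width: 0.256
```

Run:
```python
from h import *
go((.5618,.3619,.0085,-4.8)); im=snap('wrist','w7'); d=snap('scene','s7')
x=cv2.resize(im['pixels'],None,fx=.78,fy=.78); s=d['pixels']; cv2.imwrite('pics/c7.png',np.hstack([x,cv2.resize(s[120:290,320:500],(399,x.shape[0]))]))
```

```text
t 14.45 pos [0.5578 0.362  0.0982] alpha -4.9 tilt 0.21 grip mm 22.3 F [ 0.5 -1.  -1.1] q7 -0.77
  -> [0.0003, 0.0036, 0.0898] turn -0.002
```

View pics/c7.png

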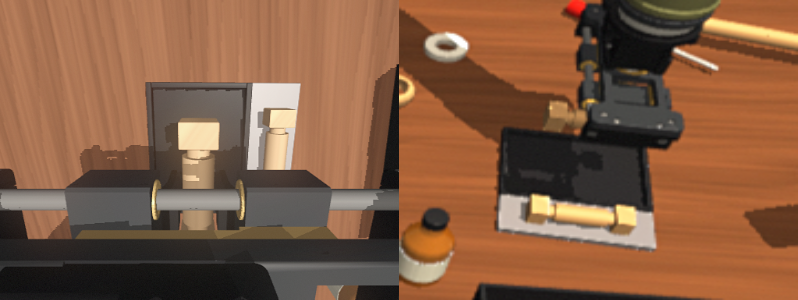

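The spindle lines up with its tray. Lower and release.

Emit:
send_rows:
  steps:
    - {"claw": 0.01,"offset": [0,0.004,0.04],"turn": 0}
    - {"claw": 0.01,"offset": [0,0.004,0.07],"turn": 0}
    - {"claw": 0.01,"offset": [0,0.004,0.082],"turn": 0}
    - {"claw": 0.01,"offset": [0,0.004,0.089],"turn": 0}
    - {"claw": 0.01,"offset": [0,0.004,0.0895],"turn": 0}
    - {"claw": 0.045,"offset": [0,0.004,0.0895],"turn": 0}
    - {"claw": 0.045,"offset": [0,0.004,0.0895],"turn": 0}
    - {"claw": 0.045,"offset": [0,0.004,0.0895],"turn": 0}
    - {"claw": 0.045,"offset": [0,0.004,0.05],"turn": 0}
    - {"claw": 0.045,"offset": [0,0.004,0.0],"turn": 0}
  squeeze: 15

```text
time: 15.8
position: [0.5619, 0.3602, 0.0989]
tool_rot: [2.314, 2.12, 0.0]
ft_force: [0.6, -0.3, 0.3]
grip_width: 0.516
```

Run:
```python
from h import *
go((.4413,.1662,.1,0))
```

```text
t 15.8 pos [0.5619 0.3602 0.0989] alpha -5.0 tilt 0.19 grip mm 44.9 F [ 0.6 -0.3  0.3] q7 -0.77
  -> [-0.2038, -0.1032, -0.0009] turn -0.087
```

Emit:
send_rows:
  steps:
    - {"claw": 0.087,"offset": [-0.07,-0.035,0],"turn": -0.087}
    - {"claw": 0.087,"offset": [-0.12,-0.06,0],"turn": -0.087}
    - {"claw": 0.087,"offset": [-0.17,-0.085,0],"turn": -0.087}
    - {"claw": 0.087,"offset": [-0.204,-0.103,0],"turn": -0.087}
    - {"claw": 0.087,"offset": [-0.204,-0.103,0],"turn": -0.087}
    - {"claw": 0.087,"offset": [-0.204,-0.103,0],"turn": -0.087}
    - {"claw": 0.087,"offset": [-0.204,-0.103,0],"turn": -0.087}

```text
time: 16.68
position: [0.4421, 0.1674, 0.0993]
tool_rot: [2.217, 2.221, 0.002]
ft_force: [0.3, -0.4, 0.3]
grip_width: 0.995
```

Run:
```python
from h import *
go((.4413,.1662,.005,0)); im=snap('wrist','w8'); d=snap('scene','s8')
print(proj(im,[.4413,.1662,.022]))
x=cv2.resize(im['pixels'],None,fx=.78,fy=.78); s=d['pixels']; cv2.imwrite('pics/c8.png',np.hstack([x,cv2.resize(s[120:290,320:500],(399,x.shape[0]))]))
```

```text
t 16.68 pos [0.4421 0.1674 0.0993] alpha 0.1 tilt 0.2 grip mm 86.5 F [ 0.3 -0.4  0.3] q7 -0.43
  -> [-0.001, -0.0011, 0.0943] turn 0.002
(np.float64(251.25957017082433), np.float64(200.95275648455967))
```

View pics/c8.png

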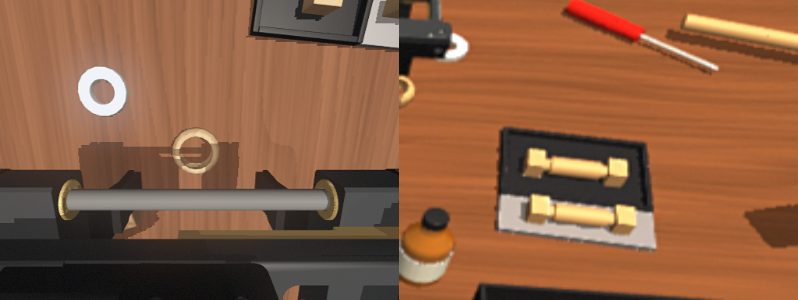

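The spindle lies in its tray. The barrel ring is at wrist pixel (250,194) against a predicted (251,201), about 4 mm further in y. Shift and grip.

Emit:
send_rows:
  steps:
    - {"claw": 0.087,"offset": [0.003,-0.002,0.05],"turn": 0}
    - {"claw": 0.087,"offset": [0.003,-0.002,0.08],"turn": 0}
    - {"claw": 0.087,"offset": [0.003,-0.002,0.095],"turn": 0}
    - {"claw": 0.087,"offset": [0.003,-0.002,0.095],"turn": 0}
    - {"claw": 0.035,"offset": [0.003,-0.002,0.095],"turn": 0}
    - {"claw": 0.035,"offset": [0.003,-0.002,0.095],"turn": 0}
    - {"claw": 0.035,"offset": [0.003,-0.002,0.095],"turn": 0}
    - {"claw": 0.035,"offset": [0.003,-0.002,0.095],"turn": 0}
    - {"claw": 0.035,"offset": [0.003,-0.002,0.095],"turn": 0}
    - {"claw": 0.035,"offset": [0.003,-0.002,0.095],"turn": 0}
    - {"claw": 0.035,"offset": [0.003,-0.002,0.05],"turn": 0}
    - {"claw": 0.035,"offset": [0.003,-0.002,-0.005],"turn": 0}

```text
time: 18.27
position: [0.4385, 0.1695, 0.1038]
tool_rot: [2.219, 2.222, -0.005]
ft_force: [1.2, -0.3, 0.2]
grip_width: 0.604
```

Run:
```python
from h import *
th=-.1024; o=np.array([.5071,-.3569]); R=np.array([[np.cos(th),-np.sin(th)],[np.sin(th),np.cos(th)]])
a=o+R@[0,.034]; b=o+R@[0,-.034]; print(a,b)
go((*a,.1,-5.9),(*a,.009,-5.9))
```

```text
[ 0.51057552 -0.3230781 ] [ 0.50362448 -0.3907219 ]
t 18.27 pos [0.4385 0.1695 0.1038] alpha 0.1 tilt 0.18 grip mm 52.5 F [ 1.2 -0.3  0.2] q7 -0.44
  -> [-0.4927, 0.0714, 0.0053] turn 0.104
  -> [-0.4924, 0.0715, 0.0963] turn 0.104
```

Emit:
send_rows:
  steps:
    - {"claw": 0.035,"offset": [-0.05,0.025,0],"turn": 0}
    - {"claw": 0.035,"offset": [-0.11,0.05,0],"turn": 0}
    - {"claw": 0.035,"offset": [-0.17,0.064,0],"turn": 0}
    - {"claw": 0.035,"offset": [-0.23,0.064,0],"turn": 0}
    - {"claw": 0.035,"offset": [-0.29,0.064,0],"turn": 0}
    - {"claw": 0.035,"offset": [-0.35,0.064,0],"turn": 0}
    - {"claw": 0.035,"offset": [-0.41,0.064,0],"turn": 0.05}
    - {"claw": 0.035,"offset": [-0.47,0.064,0],"turn": 0.1}
    - {"claw": 0.035,"offset": [-0.52,0.064,0],"turn": 0.104}
    - {"claw": 0.035,"offset": [-0.56,0.064,0],"turn": 0.104}
    - {"claw": 0.035,"offset": [-0.56,0.064,0],"turn": 0.104}
    - {"claw": 0.035,"offset": [-0.56,0.064,0],"turn": 0.104}

```text
time: 19.77
position: [0.5032, -0.3893, 0.1048]
tool_rot: [-2.332, -2.105, 0.004]
ft_force: [-0.3, -0.4, -0.1]
grip_width: 0.607
```

Run:
```python
from h import *
go((.5036,-.3907,.009,-5.9)); im=snap('wrist','w9')
for p in [(.5036,-.3907,.1)]: pass
th=-.1024; o=np.array([.5071,-.3569]); R=np.array([[np.cos(th),-np.sin(th)],[np.sin(th),np.cos(th)]])
v=im['pixels'].copy()
P=[tuple(int(round(c)) for c in proj(im,[*(o+R@c),.014])) for c in [(-.056,-.076),(-.056,.076),(.056,.076),(.056,-.076)]]
cv2.polylines(v,[np.array(P)],True,(0,255,0),1); cv2.imwrite('pics/c9.png',v)
```

```text
t 19.77 pos [ 0.5032 -0.3893  0.1048] alpha -5.9 tilt 0.14 grip mm 52.8 F [-0.3 -0.4 -0.1] q7 0.59
  -> [-0.0012, 0.0007, 0.0958] turn 0.001
```

View pics/c9.png

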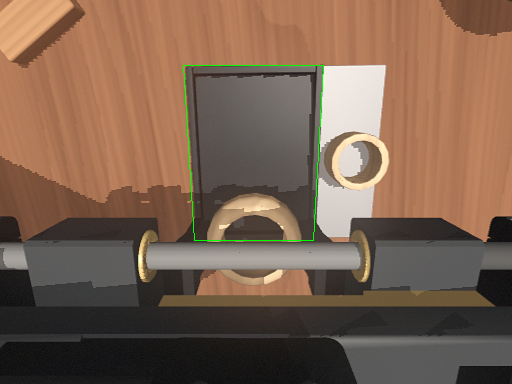

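The fitted tray outline (green) matches the tray walls. Lower and release with a small opening.

Emit:
send_rows:
  steps:
    - {"claw": 0.035,"offset": [-0.001,0.001,0.04],"turn": 0}
    - {"claw": 0.035,"offset": [-0.001,0.001,0.07],"turn": 0}
    - {"claw": 0.035,"offset": [-0.001,0.001,0.085],"turn": 0}
    - {"claw": 0.035,"offset": [-0.001,0.001,0.093],"turn": 0}
    - {"claw": 0.035,"offset": [-0.001,0.001,0.095],"turn": 0}
    - {"claw": 0.035,"offset": [-0.001,0.001,0.095],"turn": 0}

```text
time: 20.58
position: [0.505, -0.3902, 0.0109]
tool_rot: [2.329, 2.106, -0.003]
ft_force: [-0.6, -0.9, -0.6]
grip_width: 0.604
```

Emit:
send_rows:
  steps:
    - {"claw": 0.062,"offset": [0,0,0],"turn": 0}
    - {"claw": 0.062,"offset": [0,0,0],"turn": 0}
    - {"claw": 0.062,"offset": [0,0,-0.02],"turn": 0}
    - {"claw": 0.062,"offset": [0,0,-0.05],"turn": 0}
    - {"claw": 0.062,"offset": [0,0,-0.1],"turn": 0}

```text
time: 21.2
position: [0.5042, -0.3894, 0.1118]
tool_rot: [-2.33, -2.106, 0.004]
ft_force: [0.0, -0.2, 1.0]
grip_width: 0.714
```

Run:
```python
from h import *
go((.4235,-.1665,.1,0))
```

```text
t 21.2 pos [ 0.5042 -0.3894  0.1118] alpha -5.8 tilt 0.14 grip mm 62.1 F [ 0.  -0.2  1. ] q7 0.59
  -> [0.2137, -0.1028, 0.0117] turn -0.101
```

Emit:
send_rows:
  steps:
    - {"claw": 0.062,"offset": [0.06,-0.03,0],"turn": 0}
    - {"claw": 0.062,"offset": [0.11,-0.055,0],"turn": 0}
    - {"claw": 0.062,"offset": [0.16,-0.08,0],"turn": -0.05}
    - {"claw": 0.062,"offset": [0.214,-0.103,0],"turn": -0.1}
    - {"claw": 0.062,"offset": [0.214,-0.103,0],"turn": -0.1}
    - {"claw": 0.062,"offset": [0.214,-0.103,0],"turn": -0.1}

```text
time: 21.95
position: [0.4242, -0.167, 0.1132]
tool_rot: [2.222, 2.219, -0.002]
ft_force: [1.1, -0.9, 0.6]
grip_width: 0.713
```

Run:
```python
from h import *
go((.4225,-.1665,.004,0)); im=snap('wrist','w10'); d=snap('scene','s10')
print(proj(im,[.4222,-.1665,.028]))
print(ray(load('scene0'),171,134,.015), ray(load('side0'),178,306,.015))
x=cv2.resize(im['pixels'],None,fx=.78,fy=.78); s=d['pixels']; cv2.imwrite('pics/c10.png',np.hstack([x,cv2.resize(s[100:240,50:230],(399,x.shape[0]))]))
```

```text
t 21.95 pos [ 0.4242 -0.167   0.1132] alpha -0.1 tilt 0.13 grip mm 62.0 F [ 1.1 -0.9  0.6] q7 0.31
  -> [0.0007, -0.0017, 0.1092] turn -0.001
(np.float64(250.2504531615045), np.float64(196.54967045758772))
[ 0.34597502 -0.22932983  0.015     ] [ 0.34499582 -0.23220266  0.015     ]
```

View pics/c10.png

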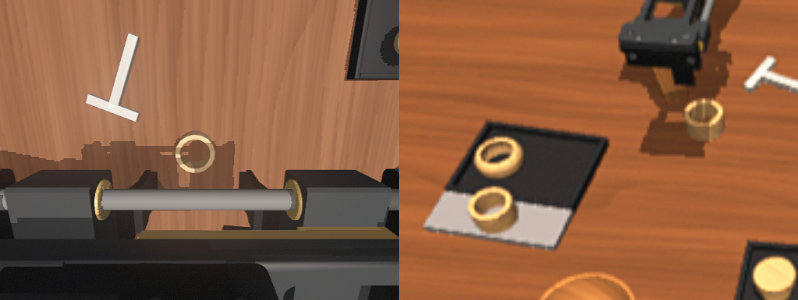

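The barrel ring lies in its tray. The tall ring is at (250,196), as predicted. Grip it.

Emit:
send_rows:
  steps:
    - {"claw": 0.078,"offset": [0.001,-0.002,0.04],"turn": 0}
    - {"claw": 0.078,"offset": [0.001,-0.002,0.08],"turn": 0}
    - {"claw": 0.078,"offset": [0.001,-0.002,0.1],"turn": 0}
    - {"claw": 0.078,"offset": [0.001,-0.002,0.109],"turn": 0}
    - {"claw": 0.078,"offset": [0.001,-0.002,0.109],"turn": 0}
    - {"claw": 0.03,"offset": [0.001,-0.002,0.109],"turn": 0}
    - {"claw": 0.03,"offset": [0.001,-0.002,0.109],"turn": 0}
    - {"claw": 0.03,"offset": [0.001,-0.002,0.109],"turn": 0}
    - {"claw": 0.03,"offset": [0.001,-0.002,0.109],"turn": 0}
    - {"claw": 0.03,"offset": [0.001,-0.002,0.109],"turn": 0}
    - {"claw": 0.03,"offset": [0.001,-0.002,0.06],"turn": 0}
    - {"claw": 0.03,"offset": [0.001,-0.002,0.0],"turn": 0}

```text
time: 23.55
position: [0.4207, -0.1663, 0.1127]
tool_rot: [-2.224, -2.216, 0.006]
ft_force: [1.4, -0.1, 0.3]
grip_width: 0.528
```

Run:
```python
from h import *
go((.5106,-.3231,.1,-5.9),(.5106,-.3231,.008,-5.9))
```

```text
t 23.55 pos [ 0.4207 -0.1663  0.1127] alpha -0.2 tilt 0.24 grip mm 46.0 F [ 1.4 -0.1  0.3] q7 0.31
  -> [-0.1565, 0.0905, 0.0125] turn 0.1
  -> [-0.1564, 0.0909, 0.1045] turn 0.1
```

Emit:
send_rows:
  steps:
    - {"claw": 0.03,"offset": [-0.05,0.03,0],"turn": 0}
    - {"claw": 0.03,"offset": [-0.1,0.06,0],"turn": 0.05}
    - {"claw": 0.03,"offset": [-0.157,0.091,0],"turn": 0.1}
    - {"claw": 0.03,"offset": [-0.157,0.091,0],"turn": 0.1}
    - {"claw": 0.03,"offset": [-0.157,0.091,0],"turn": 0.1}
    - {"claw": 0.03,"offset": [-0.157,0.091,0.04],"turn": 0.1}
    - {"claw": 0.03,"offset": [-0.157,0.091,0.08],"turn": 0.1}
    - {"claw": 0.03,"offset": [-0.157,0.091,0.095],"turn": 0.1}
    - {"claw": 0.03,"offset": [-0.157,0.091,0.103],"turn": 0.1}
    - {"claw": 0.03,"offset": [-0.157,0.091,0.104],"turn": 0.1}
    - {"claw": 0.03,"offset": [-0.157,0.091,0.104],"turn": 0.1}

```text
time: 24.92
position: [0.5117, -0.3242, 0.0099]
tool_rot: [2.333, 2.104, -0.004]
ft_force: [-0.0, 0.4, 1.0]
grip_width: 0.527
```

Emit:
send_rows:
  steps:
    - {"claw": 0.058,"offset": [0,0,0],"turn": 0}
    - {"claw": 0.058,"offset": [0,0,0],"turn": 0}
    - {"claw": 0.058,"offset": [0,0,-0.02],"turn": 0}
    - {"claw": 0.058,"offset": [0,0,-0.06],"turn": 0}
    - {"claw": 0.058,"offset": [0,0,-0.12],"turn": 0}
    - {"claw": 0.058,"offset": [0.06,0,-0.16],"turn": 0}
    - {"claw": 0.058,"offset": [0.12,0,-0.2],"turn": 0}
    - {"claw": 0.058,"offset": [0.18,0,-0.2],"turn": 0}
    - {"claw": 0.058,"offset": [0.18,0,-0.2],"turn": 0}
    - {"claw": 0.058,"offset": [0.18,0,-0.2],"turn": 0}

```text
time: 26.18
position: [0.5309, -0.1442, 0.2106]
tool_rot: [2.33, 2.105, -0.003]
ft_force: [0.1, -1.1, 0.5]
grip_width: 0.665
```

Run:
```python
from h import *
go()
D=snap('side','d11'); S=snap('scene','s11')
cv2.imwrite('pics/c11.png',cv2.resize(S['pixels'][120:300,50:450],(800,360),interpolation=cv2.INTER_CUBIC))
cv2.imwrite('pics/c12.png',cv2.resize(D['pixels'][90:384,190:380],None,fx=2,fy=2,interpolation=cv2.INTER_CUBIC))
```

```text
t 26.18 pos [ 0.5309 -0.1442  0.2106] alpha -5.8 tilt 0.16 grip mm 57.8 F [ 0.1 -1.1  0.5] q7 0.13
```

View pics/c11.png

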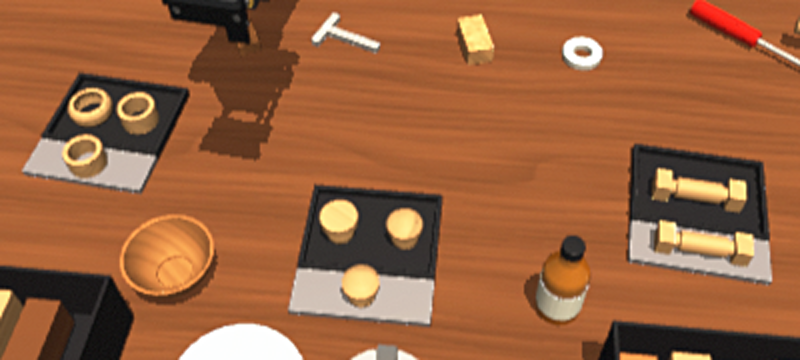

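View pics/c12.png

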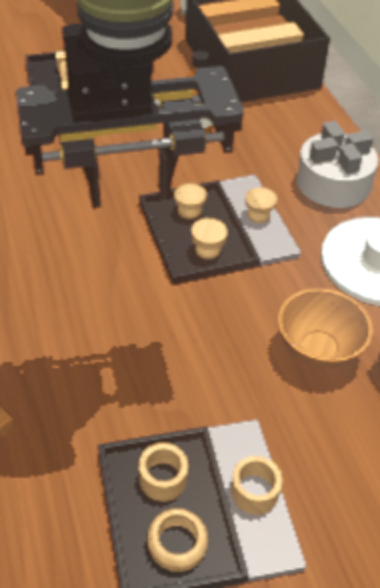

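All five pieces appear in their trays, and the bottle and bowl are unmoved. My picture budget is used up. The barrel ring looked slightly skewed in the scene view, so I'll check its tilt numerically by fitting silhouettes, with the tall ring as reference.

Run:
```python
from h import *
from scipy.optimize import least_squares
S=load('s11');D=load('d11')
ph=np.linspace(0,2*np.pi,60,endpoint=False)
def prof(p): return np.concatenate([np.c_[r*np.cos(ph),r*np.sin(ph),0*ph+z] for r,z in p])
bar=prof([(.023,-.011),(.027,-.005),(.027,.005),(.023,.011)]); tall=prof([(.023,-.014),(.023,.014)])
dirs=np.c_[np.cos(np.linspace(0,2*np.pi,36)),np.sin(np.linspace(0,2*np.pi,36))]
def mask(im,c):
    u,v=map(int,c); g=im['pixels'].astype(int); m=((g[...,2]-g[...,0])>35).astype(np.uint8)
    n,l,s,ce=cv2.connectedComponentsWithStats(m); w=l[v-8:v+9,u-8:u+9]; k=np.bincount(w[w>0]).argmax()
    ys,xs=np.where(l==k); print('  area',len(xs),'bbox',xs.min(),ys.min(),xs.max(),ys.max()); return np.c_[xs,ys]
for n,mod,c0,z in [('barrel',bar,(.5046,-.390),.015),('tall',tall,(.5117,-.324),.018)]:
    obs=[]
    for im in (S,D):
        P=mask(im,proj(im,[*c0,z])); obs.append((P@dirs.T).max(0)+.4)
    def f(p):
        X=mod@Ro.from_rotvec([p[2],p[3],0]).as_matrix().T+[p[0],p[1],z]; r=[]
        for k,im in enumerate((S,D)):
            q=X@im['R'].T+im['t']; q=np.c_[im['fx']*q[:,0]/q[:,2]+im['cx'],im['fy']*q[:,1]/q[:,2]+im['cy']]
            d=(q@dirs.T).max(0)-obs[k]; r.append(d - dirs@p[4+2*k:6+2*k])
        return np.concatenate(r+[np.array(p[4:])*.5])
    for t0 in ([0,0],[.3,0],[-.3,0],[0,.3],[0,-.3]):
        s=least_squares(f,[*c0,*t0,0,0,0,0]); print(n,s.x.round(3),'tilt',np.hypot(*s.x[2:4]).round(3),'rms',np.sqrt((s.fun[:72]**2).mean()).round(2))
```

```text
area 329 bbox 84 164 105 182
  area 628 bbox 263 344 294 375
barrel [ 0.505 -0.393  0.053  0.068 -0.466 -0.165  0.235  1.548] tilt 0.087 rms 0.42
barrel [ 0.505 -0.393  0.053  0.068 -0.466 -0.165  0.235  1.548] tilt 0.087 rms 0.42
barrel [ 0.505 -0.393  0.053  0.068 -0.466 -0.165  0.235  1.548] tilt 0.087 rms 0.42
barrel [ 0.505 -0.393  0.053  0.068 -0.464 -0.163  0.237  1.544] tilt 0.087 rms 0.42
barrel [ 0.505 -0.393  0.053  0.068 -0.466 -0.165  0.235  1.548] tilt 0.087 rms 0.42
  area 350 bbox 108 166 128 186
  area 570 bbox 259 310 284 340
tall [ 0.511 -0.328 -0.107  0.075 -0.748 -0.291  0.371  1.87 ] tilt 0.131 rms 0.48
tall [ 0.511 -0.328 -0.107  0.075 -0.749 -0.29   0.372  1.87 ] tilt 0.131 rms 0.48
tall [ 0.511 -0.328 -0.107  0.075 -0.747 -0.289  0.372  1.867] tilt 0.131 rms 0.48
tall [ 0.511 -0.328 -0.107  0.075 -0.745 -0.291  0.369  1.867] tilt 0.131 rms 0.48
tall [ 0.511 -0.328 -0.107  0.075 -0.745 -0.289  0.371  1.865] tilt 0.131 rms 0.48
```

```bash
python3 -c "
from bench import close_job; print(close_job())"
```

```text
the job is handed in; nothing more can be done
None
```

I sorted all five pieces and handed the job in; the clock read about 26 s of the 112 s allowed. No verdict came back, so this rests on my own checks.

- **Knobs:** both stand upright in the knob tray, about 72 mm apart.
- **Spindle:** it lies along the middle of its tray.
- **Rings:** both are in the ring tray, beside each other and clear of the walls.
- **Bottle and bowl:** in the last scene picture they stand where they were. I did not measure them again.
- **Gripper:** it was empty and about 0.21 m above the bench at the end.

**Checks that were less clear:**
- **Ring tilt:** a silhouette fit gave 0.09 rad for the barrel ring and 0.13 rad for the tall one, against the 0.2 rad limit. I take this as noise from small silhouettes, because both rings look flat and lie free on the floor, but it does not prove they are level.
- **Ring position:** the same fit put each ring 3–4 mm in y from where it was released, still well inside the tray.
- **Camera agreement:** at the start the two fixed cameras differed by up to about 8 mm in y for the pieces. I checked each piece with the wrist camera before gripping it and made small corrections for the domed knob and the barrel ring.

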